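Hold a beam flap at its balance point

TASK

Two hinged beam flaps stand on the bench, each lying over on a stop, with the black round power sensor standing just behind one of them (on the side away from the robot) and a clear round sample box behind the other. I am going to tighten the hinge stay of the flap that has the power sensor behind it: pinch the crossbar of that flap, swing it steadily up to its over-centre balance point where the plate stands plumb, never letting it drop or go over to the other side, and finish while still holding the crossbar there, motionless. Leave the other flap, the power sensor and the sample box where they are.

Things in the scene. Friction and masses are not known exactly. Their poses are not given: they have to be found in the camera images.
- mount_a: Fixed flap mount: aluminium base 124x124x12 mm, two dark bearing cheeks 66 high, two stop pillars 69 high at y = +-48. Origin: centre of underside, z up. Hinge line along its x axis, 60 mm above the origin. x points away from the robot (+-0.35 rad), y to the left. Its flap starts lying over to the left (+y). Stands on the left or right of the table, its twin on the other.
- mount_b: Fixed flap mount: aluminium base 124x124x12 mm, two dark bearing cheeks 66 high, two stop pillars 69 high at y = +-48. Origin: centre of underside, z up. Hinge line along its x axis, 60 mm above the origin. x points away from the robot (+-0.35 rad), y to the left. Its flap starts lying over to the right (-y). Stands on the left or right of the table, its twin on the other.
- bar_a (a point): Centre of the crossbar of the steel bail handle of flap_a, a round bar 12 mm thick, 82 long, 130 from the hinge line and parallel to it (x axis); z points from hinge to bar. Two 8 mm side rods 72 apart join it to the dark plate; open window under the bar 64 wide, 60 deep. Bar 95 mm above the worktop on the stop, 190 upright. It can turn between the fingers.
- bar_b (a point): Centre of the crossbar of the steel bail handle of flap_b, a round bar 12 mm thick, 82 long, 130 from the hinge line and parallel to it (x axis); z points from hinge to bar. Two 8 mm side rods 72 apart join it to the dark plate; open window under the bar 64 wide, 60 deep. Bar 95 mm above the worktop on the stop, 190 upright. It can turn between the fingers.
- flap_a (a joint): Hinge of the flap on mount_a, rad. 0 = plate plumb, crossbar straight above the hinge: the balance point. Positive leans to the mount's +y, negative to -y; stops at +-1.3; starts near +1.3. Flap with bail weighs about 0.23 kg (0.15 to 0.35), swings freely and falls to a stop if let go.
- flap_b (a joint): Hinge of the flap on mount_b, rad. 0 = plate plumb, crossbar straight above the hinge: the balance point. Positive leans to the mount's +y, negative to -y; stops at +-1.3; starts near -1.3. Flap with bail weighs about 0.23 kg (0.15 to 0.35), swings freely and falls to a stop if let go.
- power_sensor: Loose black round sensor head, 50 x 38 x 18 mm, lying flat on the worktop about 120 mm behind the centre of one of the two mounts (within 200 mm of it, the other mount is farther). It marks the flap to be held. Origin: centre of its underside.
- sample_box: Loose flat round sample box with a clear lid, 57 x 53 x 12 mm, lying behind the other mount. Origin: centre of its underside.
There are look-alikes about, which are no part of the job. What is shaped like the power_sensor but purple is not meant. Leave any green look-alike of the mount_a alone.

How it is judged:
By the outcome, as a careful person would: the job done as asked, in the order asked, and still so for the second after the job is handed in, while the arm keeps its last pose, push and grip.
It also fails if it takes over 38 s, if anything falls off the work surface, if the arm or the gripper's body presses on something with over 40 N, if the wrist force passes 120 N, or if a joint passes its speed limit or range.

ROBOT

A 7-joint arm with a two-finger parallel gripper is mounted at the origin on a cart in front of the work surface, level with it; the furniture and walls round the work are solid. World frame = base frame: x ahead of the robot, y to its left, z up, the work surface at z = 0. Lengths are in m, angles in degrees, forces in N, time in s.
With the tool pointing down it reaches from about 0.425 to 0.875 m from the base axis. Payload 4.7 kg.
Tool frame: the origin (TCP) lies at the very end of the fingers, on their centre line; the grasp point (between the pads) lies 19 mm behind it; z points along the fingers, x is the direction in which the jaws open and shut, and the axes are right-handed (so a half turn about z gives the same grasp; the last joint's range is limited). The gripper opens to 85 mm and grips with 20 to 120 N. Pads are 22 mm wide; open, the fingers measure 114 mm over their backs; the gripper's body (76 mm by 85 mm) begins 54 mm behind the grasp point. The pads swing forward as they close: fully open they stand 13 mm farther back than shut.
Start: joints at [72.714, 18.392, -4.016, 83.108, 1.295, 78.541, -3.26], TCP at [0.202, -0.618, 0.231] pointing down, gripper open.
Joint ranges: [-163.93, 163.93], [-17.29, 119.83], [-79.2, 71.16], [3.27, 140.29], [-89.18, 269.18], [5.43, 117.66], [-154.24, 154.24]. Speed limits (degrees/s): [147.25, 147.25, 180, 180, 180, 180, 180].

INTERFACE

Orientations are given as a 3x3 rotation matrix whose columns are the frame's x, y, z axes.
In Python, from station import bot, readout, vision, sign_off gives the robot as it stands. Calls block until the motion is done:
- bot.move_to(position, orientation): joint-space move of the TCP to a pose.
- bot.servo_line(position, attitude=None, vel=0.15, max_force=None): straight line of the TCP; attitude=None keeps the orientation; vel is the mean speed in m/s. With max_force (N) it stops when the force on the tool has changed by that much, and returns True; else False.
- bot.set_joints(angles): joint-space move.
- bot.command_gripper(opening, force=None): finger opening in m; force is the grip in N (None keeps the last); returns when the fingers have stopped.
- bot.dwell(seconds).
- bot.ik(position, orientation): joint angles nearest the present ones, or None.
- readout.state(): the state.
- vision.camera(name): name is "scene" or "side" or "wrist"; returns a dict with "color" (384x512x3 uint8, red, green, blue), "mtx" (3x3 intrinsics, pixels), "distortion" ([k1, k2, p1, p2, k3] as OpenCV has them; the pictures are not rectified), "extrinsics" (4x4, takes a point from world to camera coordinates); the wrist camera has in their place "tool_from_camera" (4x4, takes a point from camera to tool coordinates, whose origin is the TCP and whose axes are the tool frame's). Camera axes: x right, y down, z forward; pixel columns grow to the right and rows downward; lengths in m; the calibration is good to about 2 mm. A picture is of the moment at which its call begins: read the wrist's pose just before it. There is no depth.
A pose or a line that the arm cannot do raises bot.MotionError and nothing moves.
- sign_off(): hands the job in, once; it reports no verdict.
The state is a dict: "t": time; "joints": joint angles; "qd": joint speeds; "joint_torque": joint torques, N m; "tool_pos": TCP position; "eef_rot": TCP orientation; "force": force on the tool from outside, world axes, zero at the start; "moment": the same for the moment, N m; "finger_gap": finger opening in m.
Only numpy, scipy, OpenCV 4.12 (cv2) and the standard library are available. Lean on these libraries where they do the work, as an engineer would, in place of code of your own. Each camera call takes 0.05 s, during which the arm holds its last target. There are 200 camera calls.

## Working session

There is one attempt and no reset: what is moved stays moved. The work goes in short steps, each a Python script; the robot and the scene stay as the last script left them, time stands still between calls to the robot, and variables do not carry over. Pictures are saved under pics/ and viewed, about 8 in all and at most 12, crops included, and the job is handed in when it is done.

```bash
mkdir -p pics; ls
python3 - <<'E'
from station import bot, readout, vision
import cv2,pickle,numpy as np
d={n:vision.camera(n) for n in("scene","side")}
pickle.dump(d,open("c.pkl","wb"))
for n in d: cv2.imwrite(f"pics/{n}0.png",cv2.resize(d[n]["color"][:,:,::-1],(768,576),interpolation=cv2.INTER_CUBIC)); print(n,np.round(d[n]["mtx"],1).tolist(),d[n]["distortion"],np.round(d[n]["extrinsics"],3).tolist())
print(readout.state())
E
```

```text
pics
scene [[407.6, 0.0, 255.9], [0.0, 407.6, 190.5], [0.0, 0.0, 1.0]] [0.04393154 0.         0.         0.         0.        ] [[-0.614, -0.79, -0.007, 0.345], [-0.562, 0.442, -0.699, 0.431], [0.555, -0.425, -0.715, 0.867], [0.0, 0.0, 0.0, 1.0]]
side [[402.6, 0.0, 258.1], [0.0, 402.6, 194.6], [0.0, 0.0, 1.0]] [-0.1001201  0.         0.         0.         0.       ] [[-1.0, -0.004, 0.001, 0.562], [-0.004, 0.847, -0.532, 0.091], [0.001, -0.532, -0.847, 1.375], [0.0, 0.0, 0.0, 1.0]]
{'t': 0.1, 'joints': array([72.71412393, 18.43536149, -4.01549222, 83.16738134,  1.29672842,
       78.54131543, -3.25973039]), 'qd': array([ 0.03870337, -0.04920194,  0.02357295, -0.14261817,  0.06953586,
       -0.00678675,  0.04563275]), 'joint_torque': array([-4.70626183e-04, -4.94877076e+01, -3.84044107e-01, -3.15212631e+01,
        1.30786205e-02,  7.43427052e-03,  8.96659174e-06]), 'tool_pos': array([ 0.20166676, -0.61742092,  0.23033131]), 'eef_rot': array([[ 3.10610106e-01, -9.50537182e-01, -6.53929458e-04],
       [-9.50535845e-01, -3.10610769e-01,  1.59914838e-03],
       [-1.72316752e-03,  1.24871743e-04, -9.99998508e-01]]), 'force': array([-0.61133479, -0.44340215, -0.04393208]), 'moment': array([0.03573689, 0.00460597, 0.02325187]), 'finger_gap': 0.08508986849110947}
```

View pics/scene0.png

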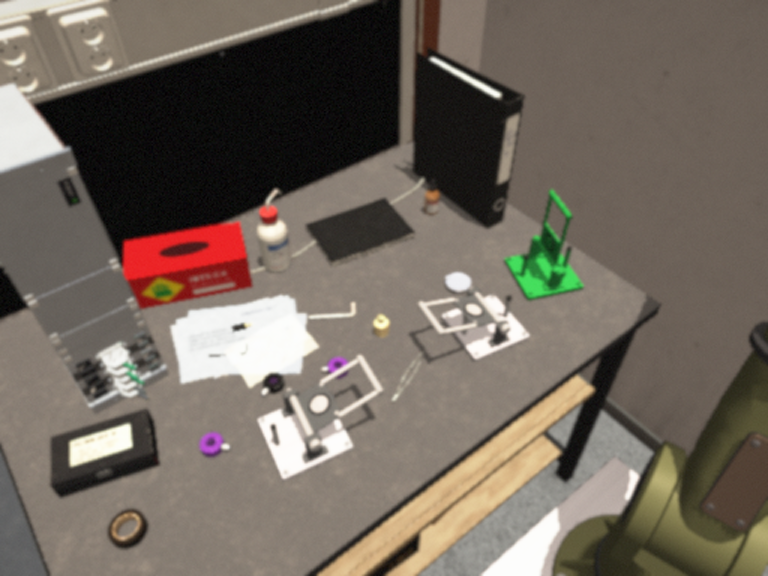

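View pics/side0.png

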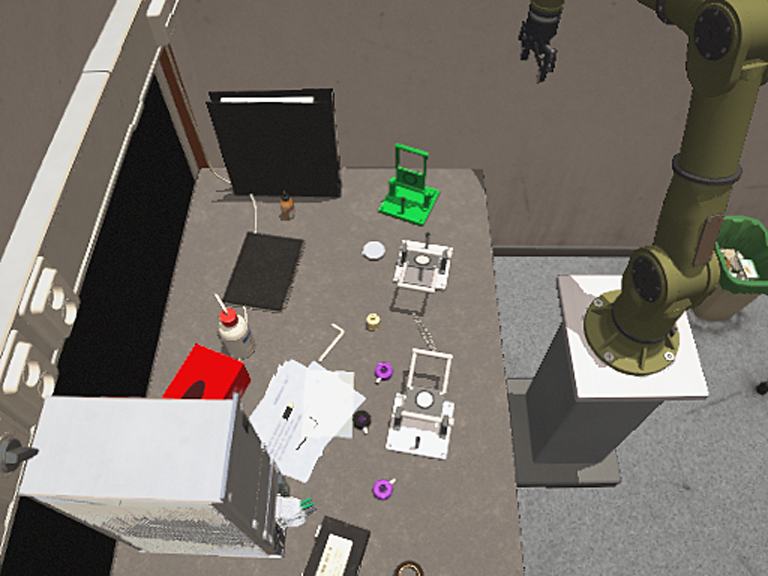

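The scene picture shows the black round sensor at (273,383), the clear box at (458,283), and a flap by each. In the side picture they are at (362,420) and (373,250). 

Things that could be mistaken for the target, in side-view pixels:
- **Sensors:** the black one at (362,420) is the one meant. The purple rings at (383,370) and (383,489) are not. The tape ring at (408,570) is not, being out of place behind no mount.
- **Mounts:** left at (420,425), right at (422,265), and a green look-alike at (410,190).

I choose the left mount, which leans right, so it is mount_b. Next is a close crop.

Run:
```python
import cv2,pickle,numpy as np
d=pickle.load(open("c.pkl","rb"))
a=d["scene"]["color"][220:325,160:270,::-1]; b=d["side"]["color"][225:315,225:315,::-1]
a=cv2.resize(a,None,fx=3.6,fy=3.6,interpolation=cv2.INTER_CUBIC);b=cv2.resize(b,None,fx=4.2,fy=4.2,interpolation=cv2.INTER_CUBIC)
c=np.zeros((378,a.shape[1]+b.shape[1],3),np.uint8);c[:,:a.shape[1]]=a[:378];c[:,a.shape[1]:]=b[:378];print(a.shape,b.shape)
cv2.imwrite("pics/crop0.png",c)
```

```text
(378, 396, 3) (378, 378, 3)
```

View pics/crop0.png

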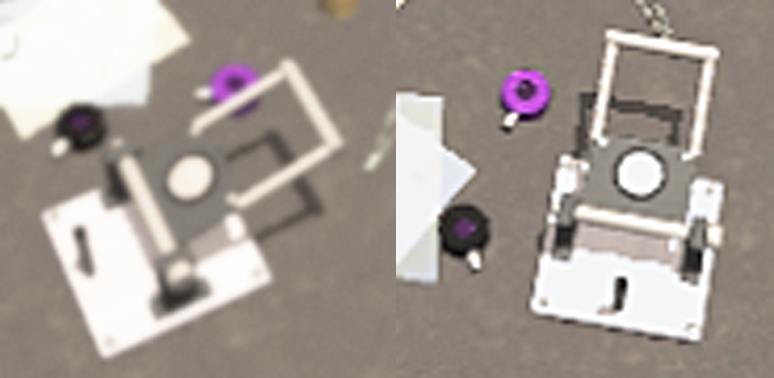

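The crop confirms the choice: the black sensor, scene crop (80,128), side crop (463,230), is behind the left mount. That flap leans right (-y), so it is flap_b. The crossbar ends are at scene (288,68) and (337,142), side (609,36) and (717,51).

```bash
cat > h.py <<'E'
import cv2,pickle,numpy as np
def ray(px,K,D,T):  # T world->cam
    p=cv2.undistortPoints(np.float64([[px]]),K,np.float64(D)).ravel()
    R=T[:3,:3];return -R.T@T[:3,3], R.T@np.array([p[0],p[1],1])
def plane(r,z): o,d=r;return o+d*(z-o[2])/d[2]
def tri(r1,r2):
    A=[];b=[]
    for o,d in(r1,r2):
        d=d/np.linalg.norm(d);P=np.eye(3)-np.outer(d,d);A.append(P);b.append(P@o)
    x=np.linalg.lstsq(np.vstack(A),np.hstack(b),rcond=None)[0]
    return x,[np.linalg.norm(P@x-c) for P,c in zip(A,b)]
E
python3 - <<'E'
from h import *
from station import bot
d=pickle.load(open("c.pkl","rb"));np.set_printoptions(precision=4,suppress=True)
def S(x,y):c=d["scene"];return ray(((x+.5)/3.6+159.5,(y+.5)/3.6+219.5),np.array(c["mtx"]),c["distortion"],np.array(c["extrinsics"]))
def B(x,y):c=d["side"];return ray(((x-396+.5)/4.2+224.5,(y+.5)/4.2+224.5),np.array(c["mtx"]),c["distortion"],np.array(c["extrinsics"]))
for n,s,b in[("bar far",(288,68),(609,36)),("bar near",(337,142),(717,51)),("base far left",(42,212),(537,310)),("base near left",(107,355),(703,337)),("sensor",(80,128),(463,230))]:
    z=.095 if "bar" in n else .012
    print(n,*tri(S(*s),B(*b)),"planes",plane(S(*s),z),plane(B(*b),z))
print("hinge",plane(B(580,213),.06),plane(B(718,234),.06),"near right",plane(S(270,275),.012))
x=np.array([0.1,-1,0]);x/=np.linalg.norm(x);z=np.array([0,0,-1.]);R=np.c_[x,np.cross(z,x),z]
for p in([.5,.08,.33],[.5,.03,.076],[.5,.13,.171]):
    for Q in(R,R@np.diag([-1,-1,1])):print(p,bot.ik(p,Q))
E
```

```text
bar far [0.5076 0.0944 0.0923] [np.float64(0.0002896129315552008), np.float64(0.0002896129315552118)] planes [0.5058 0.0959 0.095 ] [0.5078 0.0955 0.095 ]
bar near [0.4297 0.111  0.1035] [np.float64(0.0005568364571401772), np.float64(0.0005568364571400254)] planes [0.4346 0.1069 0.095 ] [0.4287 0.1075 0.095 ]
base far left [0.5602 0.277  0.0175] [np.float64(0.0009628506055367014), np.float64(0.000962850605536689)] planes [0.5641 0.275  0.012 ] [0.56   0.2763 0.012 ]
base near left [0.4405 0.296  0.0133] [np.float64(0.00045605695153415056), np.float64(0.00045605695153437385)] planes [0.4413 0.2954 0.012 ] [0.4403 0.2961 0.012 ]
sensor [0.6154 0.2139 0.0053] [np.float64(0.0008539355583331906), np.float64(0.000853935558333026)] planes [0.6104 0.2165 0.012 ] [0.6153 0.2154 0.012 ]
hinge [0.5294 0.2198 0.06  ] [0.431  0.2355 0.06  ] near right [0.4223 0.1761 0.012 ]
[0.5, 0.08, 0.33] [  0.6544  -0.4064 -12.6304  93.455   -0.089   86.9415 -96.2604]
[0.5, 0.08, 0.33] [ 44.0809   1.3655 -56.3861  92.2641   1.1387  86.9804  83.3529]
[0.5, 0.03, 0.076] [  40.0653   14.1253  -50.91    112.7483   12.7835   58.8753 -100.9598]
[0.5, 0.03, 0.076] [ 42.6777  15.0104 -54.0002 112.6838  14.128   59.1399  77.9822]
[0.5, 0.13, 0.171] [  42.3464   12.8273  -65.9148  104.7765   12.4283   70.349  -111.5524]
[0.5, 0.13, 0.171] [ 41.1121  12.2467 -64.3102 104.7998  11.7212  70.2124  69.0137]
```

The bar ends come out at z ≈ 0.095 and the base edge at 0.121 m. The hinge centre is about (0.491, 0.225) with yaw about -9°, which predicts the bar centre at (0.471, 0.101). I measured (0.469, 0.101), so they agree. Next I go to hover and look with the wrist camera.

```bash
cat >> h.py <<'E'
YAW=np.radians(-9.1)
def axes(yaw): return np.array([np.cos(yaw),np.sin(yaw),0]),np.array([-np.sin(yaw),np.cos(yaw),0])
def tool(yaw,s=1):
    x=s*axes(yaw)[1];z=np.array([0,0,-1.]);return np.c_[x,np.cross(z,x),z]
E
python3 - <<'E'
from h import *
from station import bot,readout,vision
np.set_printoptions(precision=4,suppress=True)
s=readout.state();p=s["tool_pos"].copy();p[2]=.40
bot.servo_line(p,vel=.25)
q=np.array(readout.state()["joints"]);q[0]=-10;q[2]=0;bot.set_joints(q)
T=[.46,.14,.36]
opts=[(bot.ik(T,tool(YAW,k)),k) for k in(1,-1)];print(opts)
q,k=min((o for o in opts if o[0] is not None),key=lambda o:abs(o[0][6]));print(k)
bot.set_joints(q);bot.dwell(.3);s=readout.state();c=vision.camera("wrist");c["state"]=s
pickle.dump(c,open("w.pkl","wb"));print(s["t"],s["joints"],s["tool_pos"],c["tool_from_camera"])
cv2.imwrite("pics/w0.png",cv2.resize(c["color"][:,:,::-1],(768,576),interpolation=cv2.INTER_CUBIC))
E
```

```text
[(array([-9.5673, -3.7374, -9.8903, 93.2907, -0.6415, 90.3913, 61.4586]), 1), (array([ -22.2293,   -4.1208,    2.0019,   93.6868,    0.1438,   90.4315,
       -119.3315]), -1)]
1
5.1833 [-9.5604 -3.6724 -9.8651 93.2461 -0.6403 90.3911 61.4441] [0.4605 0.1399 0.3599] [[ 1.      0.0007  0.0014  0.0012]
 [-0.001   0.9617  0.2742 -0.0698]
 [-0.0012 -0.2742  0.9617 -0.1435]
 [ 0.      0.      0.      1.    ]]
```

View pics/w0.png

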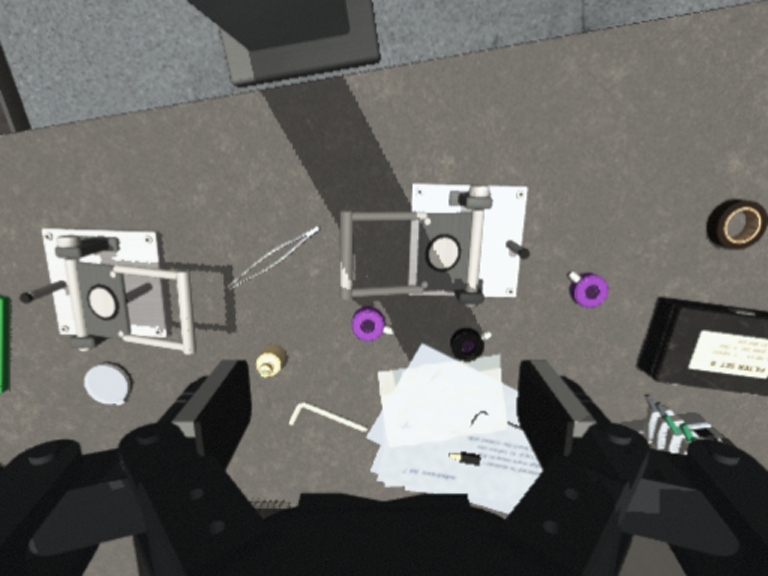

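The wrist picture confirms it: black sensor at (467,344) behind the mount at (470,240), clear box at (107,384) behind the other one. The bar runs (347,213) to (347,297), the hinge rod (478,205) to (470,295), and base corners are at (414,184), (527,187) and (516,297).

Run:
```python
from h import *
np.set_printoptions(precision=4,suppress=True)
c=pickle.load(open("w.pkl","rb"));s=c["state"]
W=np.eye(4);W[:3,:3]=s["eef_rot"];W[:3,3]=s["tool_pos"];T=np.linalg.inv(W@np.array(c["tool_from_camera"]))
def P(x,y,z):return plane(ray(((x+.5)/1.5-.5,(y+.5)/1.5-.5),np.array(c["mtx"]),c["distortion"],T),z)
g=cv2.cvtColor(c["color"],cv2.COLOR_RGB2GRAY)
a,b=P(347,213,.095),P(347,297,.095);print("bar",a,b,(a+b)/2,np.linalg.norm(a-b),np.degrees(np.arctan2(*(b-a)[1::-1])))
a,b=P(478,205,.06),P(470,295,.06);print("hinge",a,b,np.degrees(np.arctan2(*(b-a)[1::-1])))
k=[P(x,y,.012) for x,y in((414,184),(527,187),(516,297))];print("base",*k,"centre",(k[0]+k[2])/2,np.linalg.norm(k[0]-k[1]),np.linalg.norm(k[1]-k[2]))
print([np.degrees(np.arctan2(v[1],v[0])) for v in(k[0]-k[1],k[2]-k[1])])
# white base mask
m=cv2.inRange(c["color"][115:205,270:360],(170,170,170),(255,255,255));cs=max(cv2.findContours(m,0,2)[0],key=cv2.contourArea);print(cv2.approxPolyDP(cs,3,True).reshape(-1,2).tolist())
# subpixel bar edges: rows between ends
for r in(150,160,170,180,190):print(r,g[r,222:242].tolist(),g[r,305:328].tolist())
```

```text
bar [0.433  0.1127 0.095 ] [0.511  0.0984 0.095 ] [0.472  0.1055 0.095 ] 0.07925944614529426 -10.36484875654386
hinge [0.4491 0.2367 0.06  ] [0.5391 0.2193 0.06  ] -10.934769702563168
base [0.4224 0.1807 0.012 ] [0.4447 0.2994 0.012 ] [0.5657 0.2782 0.012 ] centre [0.4941 0.2294 0.012 ] 0.12076329689478674 0.12292512259445432
[np.float64(-100.59902536098076), np.float64(-9.92346084616401)]
[[46, 10], [46, 15], [56, 12], [58, 22], [46, 26], [42, 73], [46, 77], [51, 70], [53, 82], [73, 82], [76, 57], [66, 47], [71, 44], [77, 48], [81, 10]]
150 [119, 117, 115, 80, 76, 110, 126, 139, 147, 153, 142, 125, 102, 79, 73, 75, 80, 72, 69, 68] [116, 114, 115, 117, 115, 115, 115, 116, 118, 138, 197, 221, 234, 238, 237, 223, 206, 236, 248, 249, 249, 249, 249]
160 [120, 128, 121, 117, 103, 114, 128, 139, 147, 150, 139, 125, 100, 66, 67, 68, 67, 70, 70, 70] [96, 111, 116, 116, 115, 116, 118, 120, 129, 193, 220, 235, 239, 237, 224, 206, 226, 247, 249, 249, 249, 249, 249]
170 [123, 121, 116, 115, 109, 116, 129, 142, 149, 146, 135, 123, 103, 94, 106, 76, 71, 71, 70, 68] [100, 56, 109, 115, 116, 114, 115, 115, 187, 218, 234, 239, 236, 225, 204, 204, 246, 249, 249, 249, 249, 249, 249]
180 [117, 117, 116, 119, 130, 187, 219, 229, 167, 145, 132, 119, 100, 103, 100, 76, 69, 68, 67, 70] [114, 116, 115, 114, 115, 115, 118, 181, 217, 233, 239, 235, 225, 197, 190, 245, 249, 249, 249, 249, 249, 249, 249]
190 [118, 118, 117, 117, 124, 171, 220, 233, 232, 228, 210, 177, 119, 80, 70, 69, 68, 69, 66, 68] [68, 68, 67, 68, 68, 72, 99, 138, 209, 237, 235, 223, 150, 98, 80, 82, 141, 243, 249, 249, 249, 249, 249]
```

Wrist hinge line at x = 0.49 gives y = 0.229 and the bar centre (0.472, 0.1055), yaw about -10°. That is about 3 mm off the fixed cameras. The hinge–bar offset of 0.125 m agrees, so I use a compromise position and let the force after gripping show the residual.

```bash
sed -i 's/-9.1)/-10.0)/' h.py
python3 - <<'E'
from h import *
from station import bot,readout,vision
np.set_printoptions(precision=4,suppress=True)
R=tool(YAW,1);ex,ey=axes(YAW);b=np.array([.4715,.104,.095]);h=b+.1253*ey;h[2]=.06
for th in(-1.3,-.9,-.5,0):
    p=h+.13*(np.sin(th)*ey+[0,0,np.cos(th)])-[0,0,.019];print(th,p,bot.ik(p,R))
g=b-[0,0,.019]
bot.command_gripper(.05,40)
bot.move_to(g+[0,0,.1],R)
f0=readout.state()["force"]
print("hit",bot.servo_line(g,vel=.08,max_force=12))
bot.dwell(.2);s=readout.state();c=vision.camera("wrist");print(s["t"],s["tool_pos"]-g,s["force"]-f0)
f1=s["force"];cv2.imwrite("pics/w1.png",c["color"][:,:,::-1])
E
```

```text
-1.3 [0.4715 0.104  0.0758] [ -7.6823   6.5944  -8.3154 116.3295   1.1328  57.1499  63.4421]
-0.9 [0.4756 0.1271 0.1218] [ -8.8773   4.636   -9.5472 112.5495   0.863   62.881   61.2127]
-0.5 [0.4824 0.166  0.1551] [-10.8509   5.0125 -11.6565 108.0731   1.0987  67.021   57.107 ]
0 [0.4933 0.2274 0.171 ] [-13.9063   8.3636 -14.853  102.5836   2.2837  69.3436  50.5858]
hit False
8.05 [0.0003 0.0001 0.0004] [-0.454  -0.3614 -0.7757]
```

View pics/w1.png

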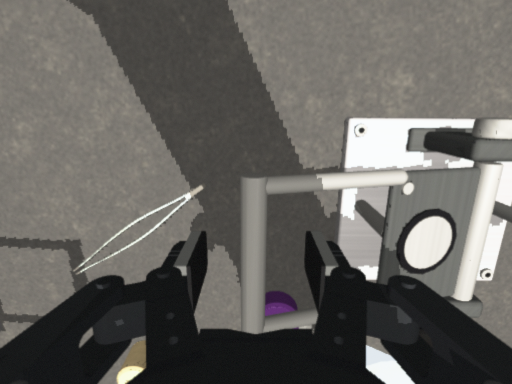

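The bar at column 254 stands between the fingers (207 and 306, midpoint 256), parallel to the pads and midway along its length. One finger is in the window. I grip and read the forces.

Run:
```python
from h import *
from station import bot,readout,vision
np.set_printoptions(precision=4,suppress=True)
ex,ey=axes(YAW);s0=readout.state();f0=s0["force"]
bot.command_gripper(0.0,40);bot.dwell(.3);s=readout.state();d=s["force"]-f0
print(s["t"],"gap",s["finger_gap"],"moved",s["tool_pos"]-s0["tool_pos"],"F along y",d@ey,"x",d@ex,"z",d[2])
c=vision.camera("wrist");c["state"]=s;pickle.dump(c,open("w2.pkl","wb"));cv2.imwrite("pics/w2.png",c["color"][:,:,::-1])
```

```text
8.8417 gap 0.010494269558908989 moved [-0.0003 -0.0011 -0.0002] F along y -3.66793513746731 x -1.708036501984834 z 3.3860309358921237
```

View pics/w2.png

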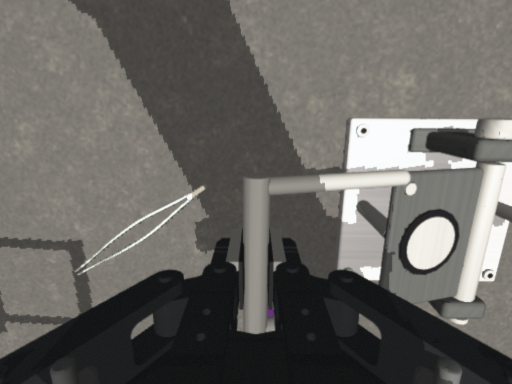

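The bar is held: the gap reads 10.5 mm and the bar lies between the pads. The grip pulled the arm 1 mm in -y, so the bar is at y ≈ 0.103. That puts the hinge at y ≈ 0.2264, matching the mean of the cameras. I swing to just short of plumb, then check.

```bash
cat >> h.py <<'E'
ex,ey=axes(YAW);b=np.array([.4713,.1028,.095]);H=b+.1253*ey;H[2]=.06
def tcp(th):return H+.13*(np.sin(th)*ey+[0,0,np.cos(th)])-[0,0,.019]
E
python3 - <<'E'
from h import *
from station import bot,readout,vision
np.set_printoptions(precision=4,suppress=True)
f0=readout.state()["force"]
for th in np.linspace(-1.3,-.06,12)[1:]:
    hit=bot.servo_line(tcp(th),attitude=tool(YAW),vel=.05,max_force=35);s=readout.state();d=s["force"]-f0
    print(round(th,3),round(s["t"],2),"err",s["tool_pos"]-tcp(th),"F",d@ex,d@ey,d[2],round(s["finger_gap"],4))
    if hit: print("STOP");break
bot.dwell(.3);s=readout.state();print(s["t"],s["tool_pos"]-tcp(th),s["force"]-f0)
D={n:vision.camera(n) for n in("scene","side","wrist")};D["state"]=s;pickle.dump(D,open("c2.pkl","wb"))
a=cv2.resize(D["scene"]["color"][190:325,150:285,::-1],(540,540),interpolation=cv2.INTER_CUBIC)
cv2.imwrite("pics/s1.png",a)
E
```

```text
-1.187 9.32 err [ 0.     -0.0002  0.0002] F 0.7180011392926656 0.8759703485964906 -3.8117713783381078 0.0105
-1.075 9.77 err [-0.     -0.0006  0.0002] F 1.0973675934532194 0.6942348559029736 -4.172980637600228 0.0103
-0.962 10.21 err [-0.0001 -0.0011  0.0002] F 1.3205964136442625 -1.1966310702789804 -3.0474876399090007 0.0108
-0.849 10.65 err [-0.     -0.0016  0.0006] F 0.24407622964472758 -2.617072310001133 -0.05923763410011418 0.0104
-0.736 11.09 err [-0.     -0.0022  0.0011] F -1.0769988423749375 -4.446997760055037 2.9722718580951515 0.0105
-0.624 11.53 err [-0.0001 -0.0029  0.0015] F -1.4549183107199557 -6.875468503344407 6.849866405648514 0.0106
-0.511 11.97 err [ 0.0003 -0.0021  0.0024] F -2.5676910127209354 -6.29635480902588 9.178500411571804 0.0102
-0.398 12.42 err [ 0.0007 -0.0006  0.0027] F -1.5764369109358347 -2.251096726295282 8.195934388315779 0.0106
-0.285 12.86 err [0.001  0.0006 0.0024] F -0.15913812425330603 -0.3226888965559576 5.088953046879501 0.0102
-0.173 13.3 err [0.0014 0.002  0.0021] F 1.250627768991522 3.39965843272855 1.8353309551815231 0.0108
-0.06 13.74 err [0.0013 0.0008 0.0015] F 2.703333172471405 2.4755274406800116 2.2556956901349885 0.0097
14.0417 [0.0012 0.0005 0.0015] [3.4591 3.0369 2.6524]
```

View pics/s1.png

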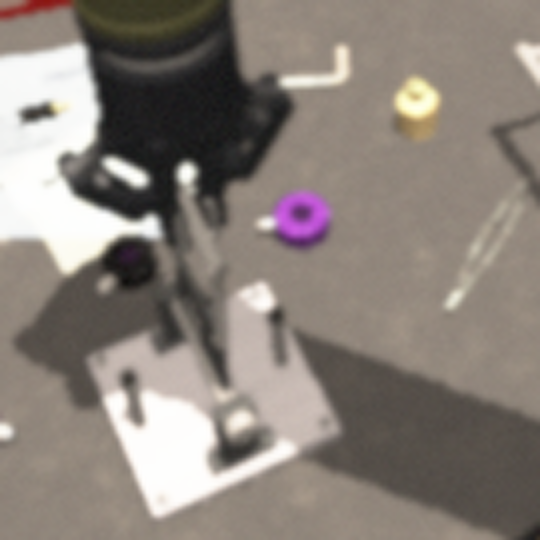

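The flap is up and still gripped; the near hinge boss is at (237,420). Forces stayed within about 12 N. The wrist view should show bar and hinge in one picture.

Run:
```python
from h import *
D=pickle.load(open("c2.pkl","rb"))
a=cv2.resize(D["wrist"]["color"][40:290,130:390,::-1],(520,500),interpolation=cv2.INTER_CUBIC)
b=cv2.resize(D["side"]["color"][215:315,240:310,::-1],(280,400),interpolation=cv2.INTER_CUBIC)
c=np.zeros((500,800,3),np.uint8);c[:,:520]=a;c[:400,520:]=b;cv2.imwrite("pics/w3.png",c)
```

```text
(no output)
```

View pics/w3.png

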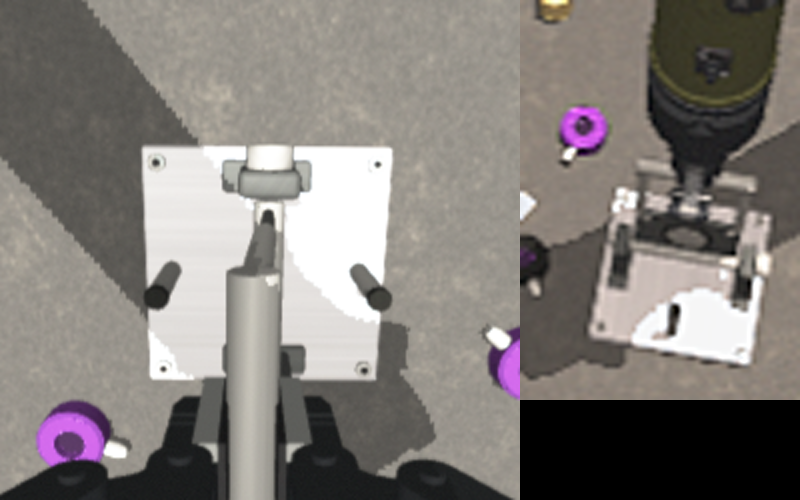

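The wrist view shows the bar at columns 228–280, slightly left of the hinge boss (248–293, row 155). Base corners are at (143,147), (391,147), (376,379) and (151,379). That means a little short of plumb; I compute the angle from this one picture.

```bash
cat >> h.py <<'E'
def lean(c,s,bar,boss,corners,x0,y0,f):
    W=np.eye(4);W[:3,:3]=s["eef_rot"];W[:3,3]=s["tool_pos"];T=np.linalg.inv(W@np.array(c["tool_from_camera"]))
    P=lambda p,z:plane(ray(((p[0]+.5)/f-.5+x0,(p[1]+.5)/f-.5+y0),np.array(c["mtx"]),c["distortion"],T),z)
    k=[P(p,.012) for p in corners];cen=sum(k)/4;v=k[1]-k[0]+k[2]-k[3];v/=np.linalg.norm(v)
    B=P(bar,.19);h=P(boss,.06)
    print("base centre",cen,"sides",[round(np.linalg.norm(k[i]-k[i-1]),4) for i in range(4)],"yaw",np.degrees(np.arctan2(-v[0],v[1])))
    print("bar",B,"boss",h);print("bar-base mm",(B-cen)@v*1e3,"bar-boss mm",(B-h)@v*1e3,"tool-base mm",(s["tool_pos"]-cen)@v*1e3,"bar-tool",(B-s["tool_pos"])@v*1e3)
E
python3 - <<'E'
from h import *
np.set_printoptions(precision=4,suppress=True)
D=pickle.load(open("c2.pkl","rb"));c=D["wrist"]
lean(c,D["state"],(254,300),(270.5,155),[(143,147),(391,147),(376,379),(151,379)],130,40,2)
print(D["state"]["tool_pos"],D["state"]["eef_rot"][:,2])
g=cv2.cvtColor(c["color"],cv2.COLOR_RGB2GRAY);print(g[190,235:280].tolist());print(g[117,245:285].tolist())
E
```

```text
base centre [0.4937 0.2281 0.012 ] sides [np.float64(0.1227), np.float64(0.1215), np.float64(0.1228), np.float64(0.123)] yaw -9.979243893424568
bar [0.4591 0.2269 0.19  ] boss [0.4353 0.239  0.06  ]
bar-base mm -7.111976196862142 bar-boss mm -7.684887184170171 tool-base mm -9.016837662421896 bar-tool 1.9048614655597556
[0.4929 0.2191 0.1723] [ 0.0031  0.0014 -1.    ]
[227, 227, 227, 227, 227, 226, 227, 221, 130, 124, 131, 140, 148, 156, 162, 168, 174, 179, 185, 191, 198, 197, 194, 189, 185, 181, 180, 175, 171, 163, 161, 158, 152, 145, 124, 125, 217, 227, 227, 227, 228, 227, 227, 227, 226]
[255, 255, 255, 255, 255, 255, 255, 251, 180, 204, 224, 234, 241, 247, 251, 254, 255, 255, 255, 255, 255, 255, 255, 255, 254, 252, 249, 242, 234, 223, 200, 186, 255, 255, 255, 255, 255, 255, 255, 255]
```

The picture alone gives the bar 7.1–7.7 mm short of plumb. The kinematics, from the gripped bar, say about 7.1 mm, so they agree. I move the last 7 mm slowly and measure again.

Run:
```python
from h import *
from station import bot,readout,vision
np.set_printoptions(precision=4,suppress=True)
s0=readout.state()
print(bot.servo_line(tcp(0)-.0008*ey,attitude=tool(YAW),vel=.02,max_force=25));bot.dwell(.5);s=readout.state()
print(s["t"],"moved ey",(s["tool_pos"]-s0["tool_pos"])@ey,"F",s["force"],"qd",abs(s["qd"]).max(),s["finger_gap"])
D={n:vision.camera(n) for n in("scene","side","wrist")};D["state"]=s;pickle.dump(D,open("c3.pkl","wb"))
a=cv2.resize(D["wrist"]["color"][40:290,130:390,::-1],(520,500),interpolation=cv2.INTER_CUBIC)
b=cv2.resize(D["scene"]["color"][190:325,190:260,::-1],(280,540),interpolation=cv2.INTER_CUBIC)
c=np.zeros((540,800,3),np.uint8);c[:500,:520]=a;c[:,520:]=b;cv2.imwrite("pics/w4.png",c)
g=cv2.cvtColor(D["wrist"]["color"],cv2.COLOR_RGB2GRAY);print(g[190,235:280].tolist());print(g[117,240:285].tolist())
```

```text
False
15.1917 moved ey 0.0071065274031417046 F [ 3.4437 -3.113   5.0599] qd 0.17434009424387048 0.010389304176144774
[227, 227, 227, 227, 226, 227, 225, 192, 121, 122, 132, 140, 147, 154, 161, 168, 174, 182, 188, 194, 200, 207, 206, 202, 194, 188, 181, 179, 173, 166, 159, 162, 201, 207, 179, 152, 220, 227, 226, 226, 227, 227, 227, 227, 227]
[255, 255, 255, 255, 218, 200, 220, 233, 240, 246, 251, 253, 254, 255, 255, 255, 255, 255, 255, 255, 254, 252, 249, 242, 233, 224, 206, 177, 228, 255, 255, 255, 255, 255, 255, 255, 255, 255, 255, 255, 255, 255, 255, 255, 255]
```

View pics/w4.png

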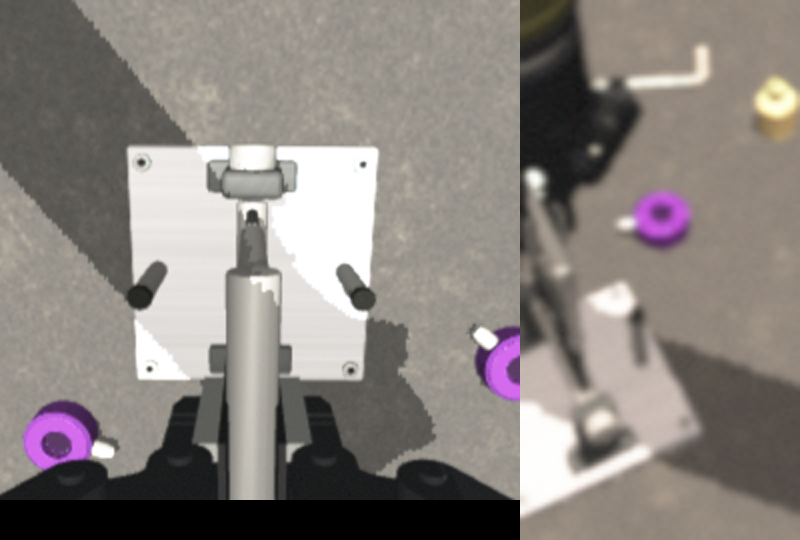

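Bar (253,300) and hinge boss (253.5,155) now line up, with the base corners at (128,147), (378,147), (363,379) and (137,379).

Run:
```python
from h import *
from station import readout
np.set_printoptions(precision=4,suppress=True)
D=pickle.load(open("c3.pkl","rb"))
lean(D["wrist"],D["state"],(253.3,300),(253,155),[(128,147),(378,147),(363,379),(137,379)],130,40,2)
s=readout.state();print(s["t"],abs(s["qd"]).max(),s["force"])
```

```text
base centre [0.4938 0.2281 0.012 ] sides [np.float64(0.1226), np.float64(0.1224), np.float64(0.1228), np.float64(0.1235)] yaw -9.978342576154288
bar [0.4604 0.2338 0.19  ] boss [0.4353 0.2388 0.06  ]
bar-base mm -0.1795080993056894 bar-boss mm -0.6124138998784556 tool-base mm -1.9278640510870357 bar-tool 1.7483559517813465
15.3417 0.06661292908359456 [ 3.6787 -2.9613  5.2958]
```

The bar is now within 0.2–0.6 mm of straight above the hinge (under 0.3°), and it is held still. I hand the job in.

```bash
python3 -c "
from station import bot,readout,sign_off
bot.dwell(.3);s=readout.state();print(s['t'],abs(s['qd']).max(),s['finger_gap'],s['force']);sign_off()"
```

```text
15.6417 0.1185626503189353 0.010607017608645027 [ 3.26792174 -2.79829872  5.4318386 ]
the job is handed in; nothing more can be done
```

I pinched the crossbar of the left flap (flap_b), the one with the black power sensor behind it. I swung it up in one slow arc to plumb and signed off at 15.6 s, still gripping the bar with the arm at rest. The other flap, the power sensor and the sample box were not approached.

**Last checks:**
- The wrist picture put the bar 0.2–0.6 mm short of straight above the hinge, under 0.3°.
- The grip gap was 10.6 mm and joint speeds were about 0.1 °/s. The tool force changed by at most about 12 N during the swing.

**Disagreements:**
- The wrist and fixed cameras differed by about 3 mm in absolute position. I settled this with the position of the gripped bar and measurements within a single picture.
- The wrist picture showed the bar about 1.8 mm to one side of the tool's centre line. If that comes from a camera tilt, the plumb error could be up to about 1.5 mm (0.7°).
- I did not measure the other flap, the sensor or the box again after the swing.

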